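# Hold a fixing cleat against a panel edge for riveting

### The job

Take the loose wide angle cleat from the bench (not the narrow one) and hold it for the riveter at the one marked place on the panel's turned-down near edge that has no cleat yet: its back flat against the edge, its two ends at the two pen lines and its underside level with the edge's lower rim, just as the fitted cleats sit. Press it straight in with a steady push of about 12 N, never hard enough to dent the sheet (40 N), keep that up for three seconds, and finish while you are still gripping and pressing it. Leave everything else on the bench where it is.

Things in the scene. Friction and masses are not known exactly. Their poses are not given: they have to be found in the camera images.
- cleat: Wide loose cleat: cast aluminium angle 50 mm wide (y), about 67 g, standing on its foot. Origin: mid lower edge of the flat back; x out of the back (the way to press), z up. Foot x -40..0, 5 mm thick; upright back plate x -5..0, 40 mm high; triangular gussets close both ends, sloping from foot tip to upright's top. Pinch it over the ends, fingers behind the back face or they meet the panel.
- mark: Bare place on the panel's near turned-down edge: two 2 mm pen lines, 52 mm apart, on the edge and 35 mm onto the top face. Origin: outer face of the edge at its lower rim, 25 mm above the bench, midway between the lines; x into the panel (the way to press), y along the edge, z up. The cleat sits right when its origin and axes match these. One of three places about 140 mm apart.
- panel: Fixed rigid aluminium panel, 480 (y) x 260 mm (x), top 70 mm above the bench, on timber bearers 60 mm and more behind the near edge; its edges are turned down 45 mm, rim 25 mm above the bench. Batten and toggle clamps (140 mm high) at the far edge back it, so it does not give way. Origin: on the bench below the near edge's outer face, mid-length; x away from the robot, into the panel.
- fitted_a: A cleat like the wide one, already riveted to the panel's near edge; same origin and axes as the loose cleat. Its foot juts 40 mm out from the edge towards the robot.
- fitted_b: The second fitted cleat, as fitted_a.
- narrow: A narrow loose cleat of the same section, only 30 mm wide, same origin and axes; stays where it is.
- flat_plate: A loose flat joint plate, 30 x 70 x 5 mm, lying on the bench; origin at the centre of its underside; stays where it is.
- riveter: A two-handled hand riveter lying at the right of the bench, about 280 mm long, 22 mm high; origin under its head; stays where it is.
- tape: A tape measure in a black case 62 x 34 x 60 mm, standing at the left; origin under its centre; stays where it is.
- battery: A black drill battery, 115 x 75 mm, 62 mm high, at the right; origin under its centre; stays where it is.
- pen: A marker pen, 127 mm long, 13 mm thick, lying at the left; origin under its middle; stays where it is.

How it is judged:
By the outcome, as a careful person would: the job done as asked, in the order asked, and still so for the second after the job is handed in, while the arm keeps its last pose, push and grip.
It also fails if it takes over 51 s, if anything falls off the work surface, if the arm or the gripper's body presses on something with over 40 N, if the wrist force passes 120 N, or if a joint passes its speed limit or range.

### The arm

A 7-joint arm with a two-finger parallel gripper is mounted at the origin on the work surface. World frame = base frame: x ahead of the robot, y to its left, z up, the work surface at z = 0. Lengths are in m, angles in rad, forces in N, time in s.
With the tool pointing down it reaches from about 0.35 to 0.775 m from the base axis. Payload 3.1 kg.
Tool frame: the origin (TCP) lies midway between the tips of the shut fingers; the grasp point (between the pads) lies arm.tcp_to_grasp behind it (arm.tcp_to_grasp is the distance from the TCP to the grasp point, in m); z points along the fingers, y is the direction in which the jaws open and shut (so a half turn about z gives the same grasp; the last joint's range is limited). The gripper opens to 85 mm and grips with 20 to 120 N. Pads are 22 mm wide; open, the fingers measure 114 mm over their backs; the gripper's body (76 mm by 85 mm) begins 54 mm behind the grasp point. The pads swing forward as they close: fully open they stand 13 mm farther back than shut.
Start: joints at [1.109, 0.311, 0.014, 1.512, -0.004, 1.319, -0.027], TCP at [0.224, -0.502, 0.231] pointing down, gripper open.
Joint ranges: [-2.7, 2.7], [-0.3, 1.91], [-1.27, 1.3], [0.12, 2.57], [-1.44, 4.58], [0.2, 2.03], [-3.05, 3.05]. Speed limits (rad/s): [2.79, 2.79, 3.14, 3.14, 3.14, 3.14, 3.14].

### API

Orientations are given as a unit quaternion [x, y, z, w].
In Python, from station import arm gives the robot as it stands.
- The arm moves only by the tool servo_tool, never from a script. Its argument "steps" is a list of rows, each a list of 3 entries, a list of its own where there are three numbers: the shift along the world's x, y, z scaled (see below), then the turn, a rotation vector about the world's x, y, z scaled (see below), then the gripper command: -1 is fully open, 1 is shut, values between are in proportion. In form: [[[dx, dy, dz], [rx, ry, rz], jaw], ...]. A call has 1 to 12 rows; each row shifts and turns the commanded pose from where the row before left it; what a row does not reach is not made up. The controller multiplies each number of a shift by 0.04 m and each number of a turn by pi/2 rad. A row lasts 1/10 s, in which the tool goes at most 50 mm and 8.59 degrees, less where a joint would pass 70% of its speed; a pose out of reach is approached as far as the arm can. A call with a number of a shift or a turn outside -1 to 1 is refused whole. A call with a gripper value outside its range is refused whole. The fingers move at their own pace and stop on an object; the grip force is fixed at half the most. Time passes only in rows, so rows that do not move let the fingers close. It gives the time, the measured TCP pose, the force and the opening at its end, in the units of the state.
- arm.sense(): the state, without advancing time (a new reading comes with each control period).
- arm.camera(name): name is "scene" or "top"; returns a dict with "image" (480x640x3 uint8, red, green, blue), "depth" (480x640 float32, m along the optical axis (not along the pixel's ray), 0 where there is no reading), "intrinsics" (3x3 intrinsics, pixels), "R" (3x3) and "t" (3): a world point X has camera coordinates R X + t. Camera axes: x right, y down, z forward; pixel columns grow to the right and rows downward; lengths in m; the calibration is good to about 2 mm. A picture is of the moment at which its call begins.
- arm.sign_off(): hands the job in, once; it reports no verdict.
Trained networks look in the newest picture that a camera, given by its name, has taken for a name from the list of things; names that differ only in an ending like _2 or _b are one class to them, and where a whole thing is asked for, a point or a joint stands for the part that bears it (a point fixed in the world has none). Each returns a list of dicts, best first, with "confidence" (0 to 1); they miss things now and then, are a little off and sometimes report something else, mostly with a low value. They report only what shows in the picture. A call takes as long as a camera call.
- arm.find_in(camera, query): "uv" ([column, row] in pixels, amid what is visible of it).
- arm.spot_point(camera, query): "uv" ([column, row] in pixels: a listed point, or the origin of a listed thing).
The state is a dict: "clock": time; "joint_positions": joint angles; "joint_velocities": joint speeds; "effort": joint torques, N m; "position": TCP position; "tcp_rot": TCP orientation; "contact_force": force on the tool from outside, world axes, zero at the start; "torque": the same for the moment, N m; "finger_gap": opening from 0.0 (shut) to 1.0 (fully open).
Only numpy, scipy, OpenCV 4.12 (cv2) and the standard library are available. Lean on these libraries where they do the work, as an engineer would, in place of code of your own. Each camera call takes 0.05 s, during which the arm holds its last target. There are 200 camera calls.

## Working session

There is one attempt and no reset: what is moved stays moved. The work goes in short steps, Python scripts to look and compute and a tool call to move; the robot and the scene stay as the last step left them, time stands still between calls to the robot, and variables do not carry over. Pictures are saved under pics/ and viewed, about 8 in all and at most 12, crops included, and the job is handed in when it is done.

Besides the shell and the picture viewer there is one more tool, called as name(argument=value, ...) on one line, values as JSON. servo_tool: Moves the arm, as the interface text tells. Shifts and turns lie within -1 to 1; 1 stands for 0.04 m of shift or pi/2 rad of turn. Its arguments: {"type":"object","properties":{"steps":{"type":"array"}},"required":["steps"]}

```bash
mkdir -p pics; ls
cat > h.py <<'E'
import numpy as np, cv2
from station import arm
def shot(name):
    return arm.camera(name)
def save(c,fn,crop=None,s=1):
    im=cv2.cvtColor(c["image"],cv2.COLOR_RGB2BGR)
    if crop: a,b,d,e=crop; im=im[b:e,a:d]
    if s!=1: im=cv2.resize(im,None,fx=s,fy=s,interpolation=cv2.INTER_CUBIC)
    cv2.imwrite("pics/"+fn,im)
def world(c,uv,z=None,d=None):
    K,R,t=c["intrinsics"],c["R"],c["t"]
    r=np.linalg.inv(K)@[uv[0],uv[1],1]; o=-R.T@t; w=R.T@r
    if z is not None: return o+w*(z-o[2])/w[2]
    if d is None: d=c["depth"][int(round(uv[1])),int(round(uv[0]))]
    return o+w*d
def cloud(c):
    K,R,t=c["intrinsics"],c["R"],c["t"]
    v,u=np.mgrid[:480,:640]; d=c["depth"]
    P=np.stack([(u-K[0,2])/K[0,0]*d,(v-K[1,2])/K[1,1]*d,d],-1)
    W=(P-t)@R; W[d==0]=np.nan
    return W
E
python3 - <<'E'
from h import *
np.set_printoptions(precision=4,suppress=True)
s=arm.sense(); print(s, arm.tcp_to_grasp)
for n in("scene","top"):
    c=shot(n); save(c,n+"1.png"); print(n,-c["R"].T@c["t"],c["R"][2],c["intrinsics"][0,0])
    for q in("cleat","mark","narrow","fitted_a","panel"):
        print(q,[(np.round(r["uv"]),round(r["confidence"],2),world(c,r["uv"])) for r in arm.find_in(n,q)],"SP",[(np.round(r["uv"],1),round(r["confidence"],2),world(c,r["uv"])) for r in arm.spot_point(n,q)])
E
```

```text
pics
{'clock': 0.0, 'joint_positions': array([ 1.1093,  0.3118,  0.014 ,  1.5131, -0.0044,  1.3192, -0.0272]), 'joint_velocities': array([-0.0001,  0.0004,  0.0005, -0.0014,  0.0002, -0.0004,  0.0002]), 'effort': array([  0.    , -37.9912,   0.1462, -23.0592,   0.0123,   0.0136,
        -0.    ]), 'position': array([ 0.2239, -0.5016,  0.2302]), 'tcp_rot': array([ 0.978 ,  0.2084, -0.0003, -0.0012]), 'contact_force': array([ 0.6305, -0.686 , -0.0982]), 'torque': array([0.0035, 0.0006, 0.0026]), 'finger_gap': 1.0025990599999302} 0.0187
scene [0.9776 0.8428 0.742 ] [-0.3717 -0.7218 -0.5839] 483.89025897100083
cleat [(array([317., 216.]), 0.76, array([ 0.4607, -0.1955,  0.0266]))] SP [(array([315.4, 222.4]), 0.64, array([ 0.4618, -0.2045,  0.0003]))]
mark [] SP []
narrow [(array([359., 251.]), 0.54, array([ 0.4392, -0.0034,  0.0201])), (array([392., 304.]), 0.4, array([0.4672, 0.1882, 0.0009]))] SP [(array([354.8, 256.8]), 0.78, array([ 0.4513, -0.0032,  0.0052]))]
fitted_a [(array([299., 241.]), 0.43, array([ 0.5584, -0.1097,  0.0251]))] SP [(array([315.6, 280.6]), 0.65, array([0.6161, 
[... 625 characters left out ...]
rray([ 0.4485, -0.0211,  0.0294]))]
fitted_a [(array([304., 221.]), 0.76, array([0.5767, 0.0459, 0.0291])), (array([362., 219.]), 0.66, array([ 0.5789, -0.0933,  0.033 ])), (array([134., 235.]), 0.45, array([0.545 , 0.4375, 0.0569]))] SP [(array([362.3, 210.7]), 0.74, array([ 0.5906, -0.0907,  0.0648])), (array([301.9, 215.1]), 0.71, array([0.5868, 0.0512, 0.049 ])), (array([406.4, 268. ]), 0.5, array([ 0.4561, -0.1909,  0.0427])), (array([253.9, 268.3]), 0.44, array([0.4679, 0.1692, 0.0098]))]
panel [(array([298., 155.]), 0.71, array([0.7303, 0.0566, 0.0696]))] SP [(array([304.7, 216.3]), 0.65, array([0.5823, 0.0445, 0.0548])), (array([255.8, 265.3]), 0.39, array([0.4761, 0.1657, 0.0024]))]
```

View pics/top1.png

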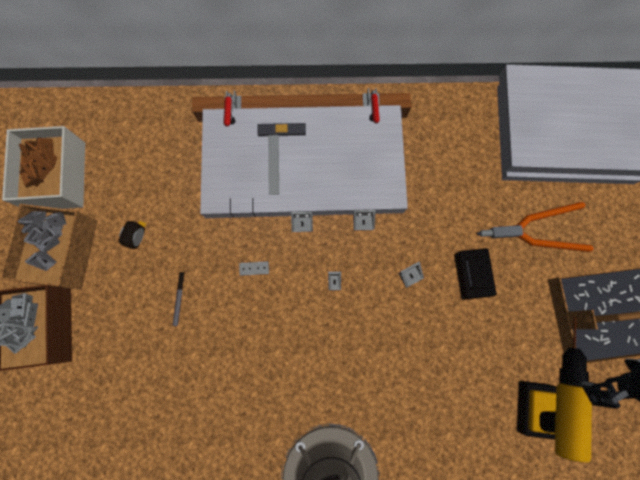

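View pics/scene1.png

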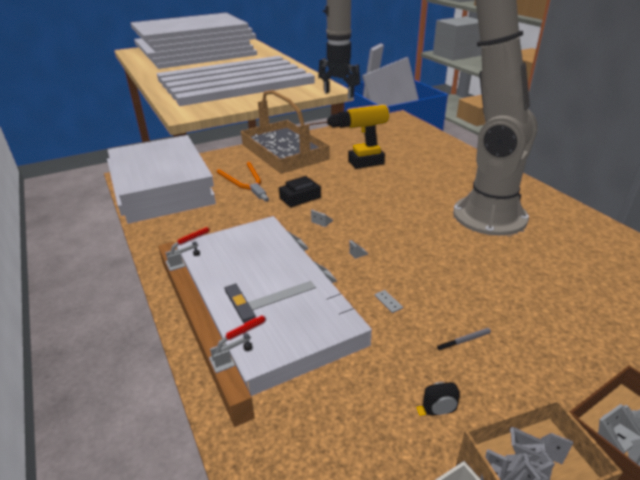

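The bare place lies between pen lines at top view (231, 198–213) and (253, 198–213). The wide cleat is at (411, 274), turned, and the narrow one at (335, 281). The fitted cleats are at (302, 221) and (364, 219).

Run:
```python
from h import *
np.set_printoptions(precision=4,suppress=True)
T=shot("top"); S=shot("scene")
im=lambda c:cv2.cvtColor(c["image"],cv2.COLOR_RGB2BGR)
a=cv2.resize(im(T)[190:235,195:275],None,fx=5,fy=5,interpolation=cv2.INTER_CUBIC)
b=cv2.resize(im(T)[255:300,375:455],None,fx=5,fy=5,interpolation=cv2.INTER_CUBIC)
d=cv2.resize(im(S)[195:240,285:365],None,fx=5,fy=5,interpolation=cv2.INTER_CUBIC)
e=cv2.resize(im(S)[275:320,305:385],None,fx=5,fy=5,interpolation=cv2.INTER_CUBIC)
cv2.imwrite("pics/crops.png",np.vstack([np.hstack([a,b]),np.hstack([e,d])]))
for n,c in(("T",T),("S",S)):
    W=cloud(c); 
    m=(abs(W[...,2]-.07)<.006)&(W[...,0]>.5)&(W[...,0]<.9)&(abs(W[...,1]-.06)<.28)
    P=W[m]; print(n,"panel top n",m.sum(),"z",np.median(P[:,2]))
    r=cv2.minAreaRect((P[:,:2]*1000).astype(np.float32)); print(r, cv2.boxPoints(r)/1000)
    # near edge by image columns: min x per y bin
    ys=np.arange(-.14,.28,.02); e=[(y+.01,np.nanpercentile(P[(P[:,1]>y)&(P[:,1]<y+.02),0],2)) for y in ys if ((P[:,1]>y)&(P[:,1]<y+.02)).sum()>5]
    e=np.array(e); print(np.polyfit(e[:,0],e[:,1],1))
    print("bench z",np.nanmedian(W[...,2][(W[...,0]>.3)&(W[...,0]<.5)&(abs(W[...,1])<.3)]))
    m=(W[...,2]>.008)&(abs(W[...,0]-.455)<.05)&(abs(W[...,1]+.2)<.05)
    P=W[m]; print("cleat",m.sum(),P.min(0),P.max(0)); r=cv2.minAreaRect((P[:,:2]*1000).astype(np.float32)); print(r)
    h=P[P[:,2]>.03]; print("upright",len(h),h.mean(0),h.max(0)[2]); print(np.linalg.svd((h-h.mean(0))[:,:2])[2] if len(h)>2 else "")
```

```text
T panel top n 19755 z 0.07104778732874563
((735.5444946289062, 45.93180847167969), (305.9303894042969, 531.2615966796875), 0.2257477194070816) [[ 0.5815  0.311 ]
 [ 0.5836 -0.2203]
 [ 0.8896 -0.2191]
 [ 0.8875  0.3122]]
[-0.0021  0.5936]
bench z 0.0010249022036189033
cleat 191 [ 0.4147 -0.2356  0.008 ] [ 0.4702 -0.1758  0.0446]
((443.1834411621094, -206.37046813964844), (38.84770965576172, 51.30878829956055), 27.75665283203125)
upright 75 [ 0.4558 -0.2006  0.0385] 0.04455205909957064
[[ 0.4324 -0.9017]
 [ 0.9017  0.4324]]
S panel top n 16170 z 0.06766786394030241
((737.1211547851562, 48.07427978515625), (296.4810485839844, 486.8200378417969), 0.38871023058891296) [[ 0.5872  0.2905]
 [ 0.5905 -0.1963]
 [ 0.887  -0.1943]
 [ 0.8837  0.2925]]
[-0.0064  0.5962]
bench z -0.00242977291074385
cleat 169 [ 0.4218 -0.2194  0.0082] [ 0.4705 -0.1716  0.0387]
((453.64984130859375, -190.78329467773438), (30.649612426757812, 57.671531677246094), 52.220191955566406)
upright 49 [ 0.4563 -0.1918  0.0346] 0.03872066218752244
[[-0.4538  0.8911]
 [ 0.8911  0.4538]]
```

View pics/crops.png

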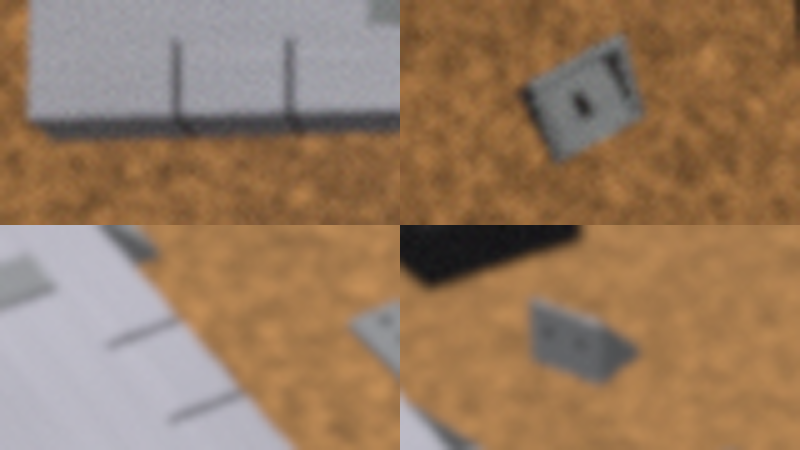

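```bash
cat > m.py <<'E'
from h import *
from scipy.optimize import least_squares
from scipy.ndimage import map_coordinates
np.set_printoptions(precision=4,suppress=True)
def proj(c,X):
    p=c["R"]@np.asarray(X,float).T+c["t"][:,None]; q=c["intrinsics"]@p; return (q[:2]/q[2]).T
def gray(c): return cv2.cvtColor(c["image"],cv2.COLOR_RGB2GRAY).astype(float)
def samp(g,uv): return map_coordinates(g,[uv[...,1],uv[...,0]],order=1)
def measure(c):
    """edge x=a*y+b and pen lines' y on z=.07 by resampling onto a world grid (0.5mm)"""
    g=gray(c); st=.0005
    # edge: blue-minus-red turns white panel into darker/brown
    im=c["image"].astype(float); f=im[...,2]-im[...,0]*.5
    E=[]
    xs=np.arange(.56,.63,st)
    for y in np.r_[np.arange(.09,.13,.004),np.arange(.21,.26,.004),np.arange(-.04,.01,.004),np.arange(-.17,-.14,.004)]:
        v=samp(g,proj(c,np.c_[xs,0*xs+y,0*xs+.07])); v=cv2.GaussianBlur(v[None],(1,1),0)[0]
        v=np.convolve(np.pad(v,6,mode="edge"),np.ones(13)/13,"valid"); d=np.gradient(v); i=d.argmax()
        w=np.clip(d[max(0,i-8):i+9],0,None); E.append((y,(xs[max(0,i-8):i+9]*w).sum()/w.sum()))
    E=np.array(E); k=np.ones(len(E),bool)
    for _ in range(4):
        ab=np.polyfit(E[k,0],E[k,1],1); r=E[:,1]-np.polyval(ab,E[:,0]); k=abs(r)<max(.0015,2*r[k].std())
    L=[]
    ys=np.arange(.12,.25,st)
    X=np.arange(.598,.622,.002)
    pr=[]
    for x in X:
        v=samp(g,proj(c,np.c_[0*ys+x,ys-ab[0]*(x-.59),0*ys+.07])); pr.append(v)
    p=np.mean(pr,0); p=np.median(p)-p
    for i in range(2):
        j=p.argmax(); w=slice(max(0,j-10),j+11); ww=np.clip(p[w]-.2*p[j],0,None); L.append((ys[w]*ww).sum()/ww.sum()); p[max(0,j-24):j+25]=0
    return ab,k.sum(),r[k].std(),sorted(L)
E
python3 - <<'E'
from m import *
for n in("top","scene"):
    c=shot(n); ab,k,s,L=measure(c); print(n,ab,k,s,"lines",L,np.diff(L),"mid",np.mean(L),"edge x there",np.polyval(ab,np.mean(L)))
    for h in(.07,):
        print(proj(c,[[np.polyval(ab,np.mean(L)),np.mean(L),h]]))
E
```

```text
top [-0.0069  0.5922] 45 0.00027833804714011315 lines [np.float64(0.16491793913242356), np.float64(0.21713090260929954)] [0.0522] mid 0.19102442087086155 edge x there 0.59089763970152
[[241.0659 212.3315]]
scene [-0.0054  0.5915] 44 0.0005263266588153105 lines [np.float64(0.16842364024880008), np.float64(0.22025312407964784)] [0.0518] mid 0.19433838216422394 edge x there 0.5904530152797408
[[346.7331 300.5673]]
```

servo_tool(steps=[[[0.55, 0.74, 0], [0, 0, 0.003], -1], [[0.55, 0.74, 0], [0, 0, 0.003], -1], [[0.55, 0.74, 0], [0, 0, 0.003], -1], [[0.55, 0.74, 0], [0, 0, 0.003], -1], [[0.55, 0.74, 0], [0, 0, 0.003], -1], [[0.55, 0.74, 0], [0, 0, 0.003], -1], [[0.55, 0.74, 0], [0, 0, 0.003], -1], [[0.55, 0.74, 0], [0, 0, 0.003], -1], [[0.55, 0.74, 0], [0, 0, 0.003], -1], [[0.55, 0.74, 0], [0, 0, 0.003], -1], [[0, 0, -1], [0, 0, 0], -1], [[0, 0, -1], [0, 0, 0], -1]])

```text
clock: 2.5
position: [0.4467, -0.2052, 0.1519]
tcp_rot: [0.972, 0.233, 0.002, 0.002]
contact_force: [0.4, 0.0, -0.9]
finger_gap: 0.998
```

servo_tool(steps=[[[0, 0, -0.8], [0, 0, 0], -1], [[0, 0, -0.8], [0, 0, 0], -1], [[-0.02, 0, -0.8], [0, 0, 0], -1], [[0, 0, 0], [0, 0, 0], -1]])

```text
clock: 2.9
position: [0.4393, -0.2047, 0.0514]
tcp_rot: [0.973, 0.231, -0.004, -0.003]
contact_force: [-1.3, 0.0, 0.8]
finger_gap: 1.001
```

Run:
```python
from m import *
c=shot("scene"); s=arm.sense(); print(s["position"],s["tcp_rot"])
im=cv2.cvtColor(c["image"],cv2.COLOR_RGB2BGR)
f=6;u0,v0=265,150
b=cv2.resize(im[v0:v0+90,u0:u0+110],None,fx=f,fy=f,interpolation=cv2.INTER_CUBIC)
def cleat(o,yaw):
    n=np.array([np.cos(yaw),np.sin(yaw),0]);t=np.array([-n[1],n[0],0]);z=np.array([0,0,1.])
    P=lambda x,y,h:np.array(o)+x*n+y*t+h*z
    return [(P(*a),P(*d)) for a,d in [((0,-.025,0),(0,.025,0)),((0,.025,0),(0,.025,.04)),((0,.025,.04),(0,-.025,.04)),((0,-.025,.04),(0,-.025,0)),((0,.025,0),(-.04,.025,0)),((-.04,.025,.005),(-.005,.025,.04))]]
for a,d in cleat((.460,-.1985,0),np.radians(26.7)):
    p=((proj(c,[a,d])-[u0-.5,v0-.5])*f).astype(int); cv2.line(b,tuple(map(int,p[0])),tuple(map(int,p[1])),(0,0,255),1)
cv2.imwrite("pics/near.png",b)
```

```text
[ 0.4415 -0.2055  0.0538] [ 0.9729  0.2314 -0.002  -0.0016]
```

View pics/near.png

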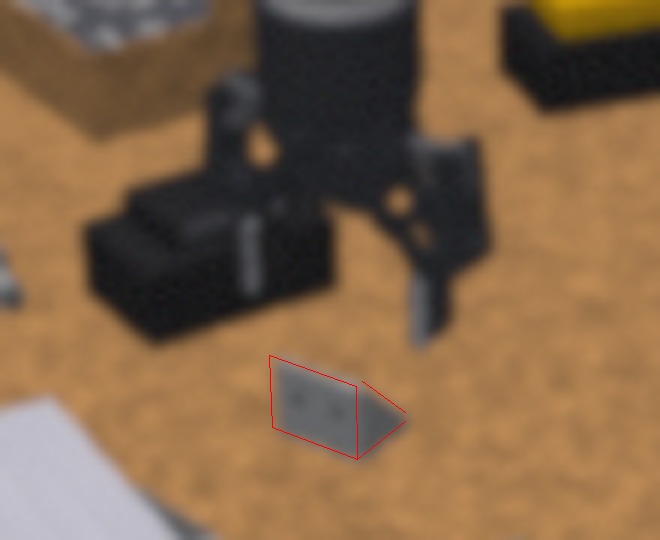

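The outlined cleat pose agrees with the picture to about 1 px (face corners at about 272–357, 356–458 in the crop). The fingers straddle it, so I descend.

servo_tool(steps=[[[0.05, 0, -0.3], [0, 0, 0], -1], [[0.05, 0, -0.3], [0, 0, 0], -1], [[0, 0, -0.3], [0, 0, 0], -1], [[0, 0, -0.3], [0, 0, 0], -1], [[0, 0, 0], [0, 0, 0], -1], [[0, 0, 0], [0, 0, 0], -1]])

```text
clock: 3.55
position: [0.4471, -0.2061, 0.0069]
tcp_rot: [0.973, 0.231, -0.0, -0.0]
contact_force: [0.4, 0.3, -0.1]
finger_gap: 0.996
```

servo_tool(steps=[[[-0.03, 0, -0.1], [0, 0, 0], -1], [[0, 0, -0.07], [0, 0, 0], -1], [[0, 0, 0], [0, 0, 0], 0], [[0, 0, 0], [0, 0, 0], 0.3], [[0, 0, 0], [0, 0, 0], 1], [[0, 0, 0], [0, 0, 0], 1], [[0, 0, 0], [0, 0, 0], 1], [[0, 0, 0], [0, 0, 0], 1], [[0, 0, 0], [0, 0, 0], 1], [[0, 0, 0], [0, 0, 0], 1]])

```text
clock: 4.55
position: [0.4467, -0.2064, 0.0009]
tcp_rot: [0.973, 0.231, 0.0, 0.0]
contact_force: [0.8, -0.1, 4.0]
finger_gap: 0.573
```

servo_tool(steps=[[[0, 0, 0], [0, 0, 0], 1], [[0, 0, 0], [0, 0, 0], 1]])

```text
clock: 4.75
position: [0.4468, -0.2064, 0.0009]
tcp_rot: [0.973, 0.231, 0.0, 0.0]
contact_force: [0.3, -0.1, 4.8]
finger_gap: 0.579
```

servo_tool(steps=[[[0, 0, 0.5], [0, 0, 0], 1], [[0, 0, 1], [0, 0, 0], 1], [[0, 0, 0.7], [0, 0, 0], 1], [[0, 0.5, 0.3], [0, 0, -0.03], 1], [[0, 0.9, 0], [0, 0, -0.03], 1], [[0, 0.9, 0], [0, 0, -0.03], 1], [[0.1, 0.9, 0], [0, 0, -0.03], 1], [[0.3, 0.9, 0], [0, 0, -0.03], 1], [[0.3, 0.9, 0], [0, 0, -0.03], 1], [[0.3, 0.9, 0], [0, 0, -0.03], 1], [[0.3, 0.9, 0], [0, 0, -0.03], 1], [[0.3, 0.9, 0], [0, 0, -0.03], 1]])

```text
clock: 5.95
position: [0.5094, 0.1027, 0.0994]
tcp_rot: [1.0, 0.02, -0.001, 0.0]
contact_force: [0.5, -0.1, -0.4]
finger_gap: 0.573
```

servo_tool(steps=[[[0.2, 0.9, 0], [0, 0, -0.02], 1], [[0.2, 0.9, 0], [0, 0, 0], 1], [[0.2, 0.4, -0.2], [0, 0, 0], 1], [[0, 0, -0.3], [0, 0, 0], 1], [[0, 0, 0], [0, 0, 0], 1], [[0, 0, 0], [0, 0, 0], 1], [[0, 0, 0], [0, 0, 0], 1]])

```text
clock: 6.65
position: [0.5342, 0.1877, 0.0805]
tcp_rot: [1.0, 0.004, -0.0, 0.001]
contact_force: [0.5, -0.2, -0.6]
finger_gap: 0.577
```

servo_tool(steps=[[[0, 0.06, -0.5], [0, 0, 0], 1], [[0, 0.06, -0.5], [0, 0, 0], 1], [[0.3, 0, -0.3], [0, 0, 0], 1], [[0.3, 0, -0.06], [0, 0, 0], 1], [[0, 0, 0], [0, 0, 0], 1], [[0, 0, 0], [0, 0, 0], 1], [[0, 0, 0], [0, 0, 0], 1]])

```text
clock: 7.35
position: [0.5579, 0.1944, 0.0268]
tcp_rot: [1.0, 0.006, 0.0, -0.0]
contact_force: [-0.4, -0.6, -0.3]
finger_gap: 0.578
```

Run:
```python
from m import *
s=arm.sense(); print(s["position"],s["tcp_rot"],s["contact_force"])
im=lambda c:cv2.cvtColor(c["image"],cv2.COLOR_RGB2BGR)
T=shot("top");S=shot("scene")
cv2.imwrite("pics/T3.png",im(T)); cv2.imwrite("pics/S3.png",im(S))
a=cv2.resize(im(T)[180:255,190:290],None,fx=8,fy=4*2,interpolation=cv2.INTER_CUBIC)
b=cv2.resize(im(S)[235:335,305:405],None,fx=6,fy=6,interpolation=cv2.INTER_CUBIC)
cv2.imwrite("pics/c3a.png",a);cv2.imwrite("pics/c3b.png",b)
```

```text
[0.5579 0.1944 0.0268] [ 1.      0.0056  0.0002 -0.0001] [-0.3855 -0.6257 -0.3421]
```

View pics/c3a.png

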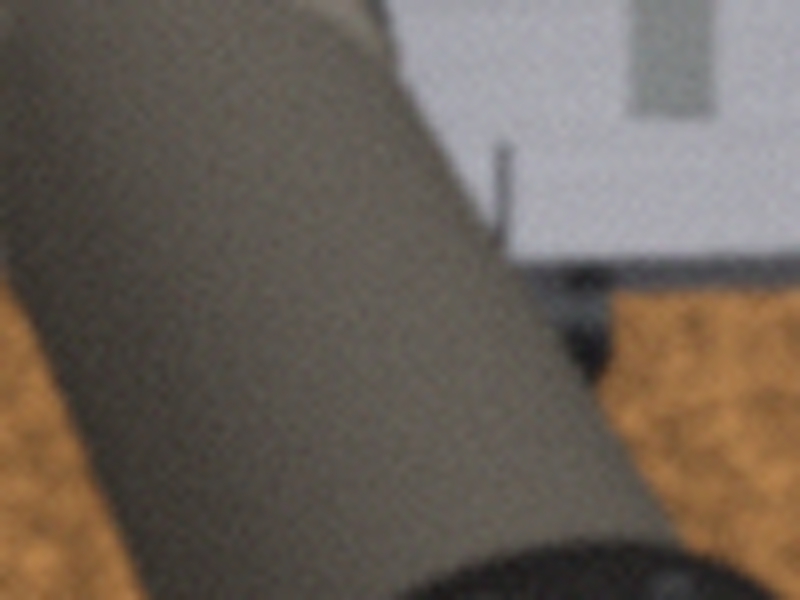

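View pics/c3b.png

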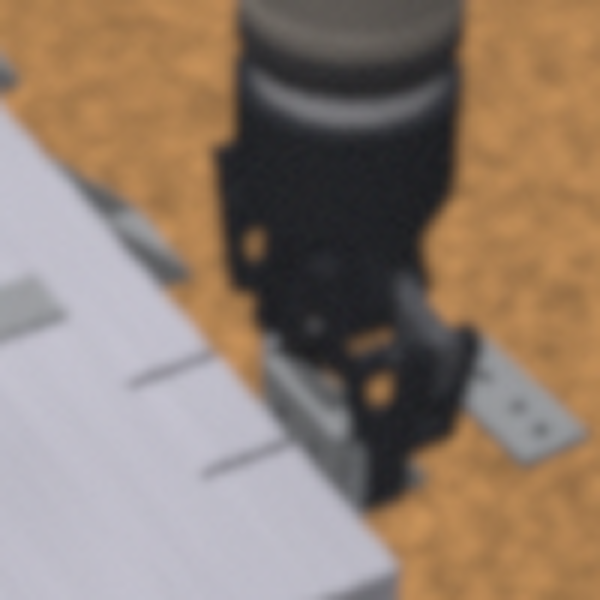

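The cleat is held level, with its back plate ahead of the fingers (scene crop about 263–365, 340–505). Next I compare its top corners with the pen lines, rectified in the same picture so camera bias cancels.

```bash
cat > rect.py <<'E'
from m import *
def rect(c,z,x0=.535,x1=.625,y0=.13,y1=.255,pm=6000):
    nx,ny=int((x1-x0)*pm),int((y1-y0)*pm)
    xs=x1-np.arange(nx)/pm; ys=y1-np.arange(ny)/pm
    Y,X=np.meshgrid(ys,xs); uv=proj(c,np.c_[X.ravel(),Y.ravel(),0*X.ravel()+z])
    im=cv2.cvtColor(c["image"],cv2.COLOR_RGB2BGR)
    r=cv2.remap(im,uv[:,0].reshape(X.shape).astype(np.float32),uv[:,1].reshape(X.shape).astype(np.float32),cv2.INTER_CUBIC)
    return r,lambda x,y:(int((y1-y)*pm),int((x1-x)*pm))
E
python3 - <<'E'
from rect import *
c=shot("scene"); s=arm.sense(); p=s["position"]; print(p)
r,f=rect(c,.0659)
# expected top face of upright
yaw=.011
for (xa,ya),(xb,yb) in [((.0155,-.025),(.0155,.025)),((.0105,-.025),(.0105,.025)),((.0155,-.025),(.0105,-.025)),((.0155,.025),(.0105,.025))]:
    cv2.line(r,f(p[0]+xa,p[1]+ya),f(p[0]+xb,p[1]+yb),(0,0,255),1)
for y in np.arange(.14,.25,.01): cv2.line(r,f(.622,y),f(.6245,y),(0,255,0),1)
cv2.imwrite("pics/rect.png",r); print(r.shape)
W=cloud(c); m=(abs(W[...,2]-.055)<.008)&(abs(W[...,1]-.194)<.018)&(abs(W[...,0]-.575)<.012); print(m.sum(),np.median(W[m],0))
print(measure(c)[3])
E
```

```text
[0.5579 0.1947 0.0266]
(539, 750, 3)
61 [0.573  0.1944 0.0563]
[np.float64(0.16838803508719022), np.float64(0.22013644125858373)]
```

View pics/rect.png

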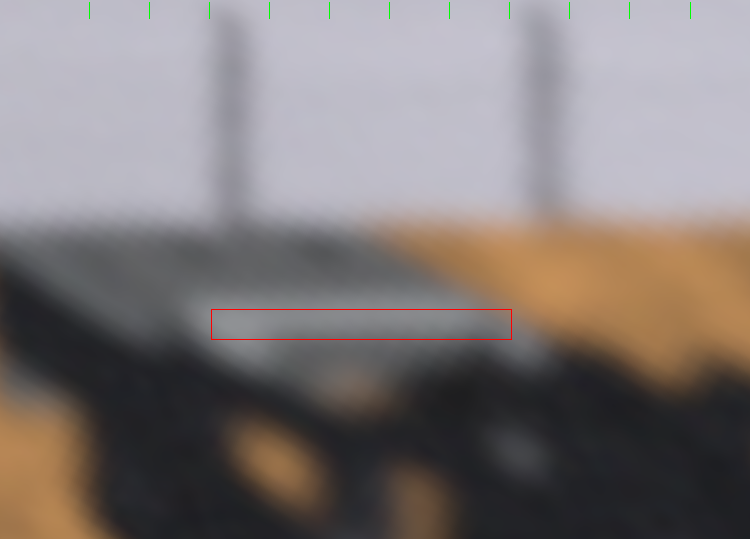

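```bash
cat > cor.py <<'E'
from rect import *
def corner(c,z,rows,cols,show=True):
    r,f=rect(c,z); r=r.astype(float); o=r[...,2]-r[...,0]; g=r.mean(2)
    pts=[]
    for i in rows:
        v=cv2.blur(o[i][None],(7,1))[0]; j=np.arange(250,640); d=np.gradient(v)[j]; k=d.argmax()
        w=np.clip(d[max(0,k-20):k+21],0,None); pts.append((i,(j[max(0,k-20):k+21]*w).sum()/w.sum()))
    pts=np.array(pts); L=np.polyfit(pts[:,0],pts[:,1],1)
    m=g[:,cols[0]:cols[1]].mean(1); return pts,L,m
E
python3 - <<'E'
from cor import *
c=shot("scene")
pts,L,m=corner(c,.0659,range(250,340,10),(250,440))
print(pts.round(1).tolist(),L); print([(i,int(m[i])) for i in range(230,380,6)])
# expected slope of a vertical line in rect: direction
E=lambda z:proj(c,[[.5734,.1697,z]])
for z in(.0659,.05,.04):
    uv=E(z)[0]; w=world(c,uv,z=.0659); print((.255-w[1])*6000,(.625-w[0])*6000)
E
```

```text
[[250.0, 404.4], [260.0, 422.9], [270.0, 442.3], [280.0, 457.0], [290.0, 474.5], [300.0, 491.8], [310.0, 505.2], [320.0, 522.7], [330.0, 540.2]] [  1.6723 -11.4977]
[(230, 133), (236, 120), (242, 110), (248, 103), (254, 99), (260, 98), (266, 98), (272, 99), (278, 102), (284, 106), (290, 113), (296, 122), (302, 130), (308, 135), (314, 137), (320, 135), (326, 129), (332, 121), (338, 113), (344, 105), (350, 99), (356, 95), (362, 90), (368, 85), (374, 80)]
511.8000000000016 309.6000000000012
419.0014782858402 253.87257666177644
362.79093537567684 220.1169880708851
```

servo_tool(steps=[[[0.1, -0.1, -0.017], [0, 0, 0], 1], [[0.1, 0, 0], [0, 0, 0], 1], [[0.05, 0, 0], [0, 0, 0], 1], [[0, 0, 0], [0, 0, 0], 1], [[0, 0, 0], [0, 0, 0], 1], [[0, 0, 0], [0, 0, 0], 1]])

```text
clock: 8.15
position: [0.568, 0.1907, 0.0254]
tcp_rot: [1.0, 0.006, -0.0, -0.0]
contact_force: [0.4, 0.3, 0.3]
finger_gap: 0.574
```

servo_tool(steps=[[[0.03, 0, 0.012], [0, 0, -0.003], 1], [[0.03, 0, 0], [0, 0, 0], 1], [[0, 0, 0], [0, 0, 0], 1], [[0.025, 0, 0], [0, 0, 0], 1], [[0, 0, 0], [0, 0, 0], 1], [[0.025, 0, 0], [0, 0, 0], 1], [[0, 0, 0], [0, 0, 0], 1]])

```text
clock: 8.85
position: [0.5727, 0.1906, 0.0259]
tcp_rot: [1.0, 0.003, 0.0, -0.0]
contact_force: [0.2, 1.1, -0.1]
finger_gap: 0.573
```

servo_tool(steps=[[[0.02, 0, 0], [0, 0, 0], 1], [[0, 0, 0], [0, 0, 0], 1], [[0, 0, 0], [0, 0, 0], 1]])

```text
clock: 9.15
position: [0.5734, 0.1905, 0.0259]
tcp_rot: [1.0, 0.003, -0.0, 0.0]
contact_force: [-0.9, -0.4, 0.4]
finger_gap: 0.574
```

servo_tool(steps=[[[0.02, 0, 0], [0, 0, 0], 1], [[0, 0, 0], [0, 0, 0], 1], [[0, 0, 0], [0, 0, 0], 1]])

```text
clock: 9.45
position: [0.574, 0.1906, 0.0258]
tcp_rot: [1.0, 0.003, -0.0, 0.0]
contact_force: [-0.5, -1.0, -1.2]
finger_gap: 0.572
```

Run:
```python
from cor import *
c=shot("scene"); s=arm.sense(); print(s["position"],s["tcp_rot"],s["contact_force"])
ab,k,sd,Ls=measure(c); print(ab,Ls,np.mean(Ls))
r,f=rect(c,.0659); cv2.imwrite("pics/rect2.png",r)
pts,L,m=corner(c,.0659,range(200,330,6),(250,440))
for i,j in pts: print(int(i),round(j,1),end="; ")
print([(i,int(m[i])) for i in range(190,330,6)])
```

```text
[0.574  0.1906 0.0259] [ 1.      0.0034 -0.0002  0.    ] [-0.3861 -0.0978 -0.407 ]
[-0.0094  0.5911] [np.float64(0.16831297241654583), np.float64(0.22008511939963338)] 0.19419904590808962
200 526.0; 206 539.3; 212 537.0; 218 549.1; 224 547.8; 230 551.6; 236 590.4; 242 627.5; 248 628.0; 254 624.4; 260 625.7; 266 630.0; 272 629.6; 278 633.1; 284 634.4; 290 435.8; 296 635.5; 302 255.5; 308 258.2; 314 258.3; 320 259.5; 326 260.0; [(190, 189), (196, 188), (202, 185), (208, 180), (214, 173), (220, 163), (226, 151), (232, 137), (238, 124), (244, 113), (250, 104), (256, 97), (262, 90), (268, 83), (274, 76), (280, 69), (286, 61), (292, 55), (298, 50), (304, 46), (310, 44), (316, 44), (322, 45), (328, 47)]
```

View pics/rect2.png

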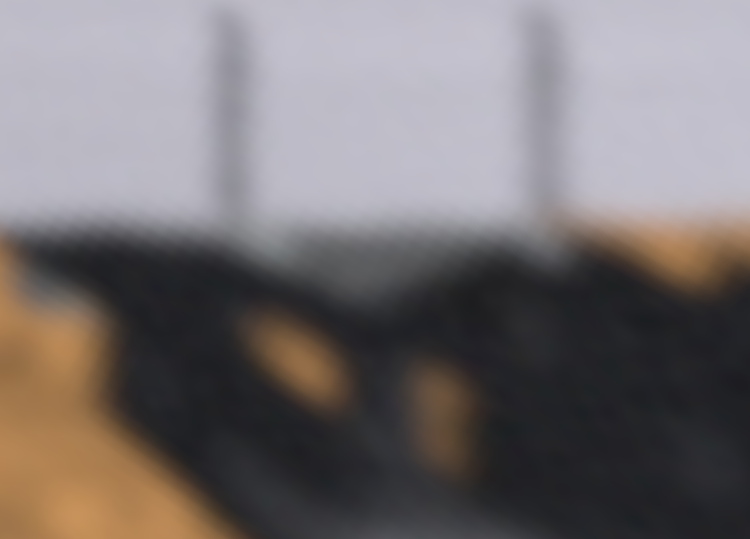

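servo_tool(steps=[[[0.015, 0, 0], [0, 0, 0], 1], [[0, 0, 0], [0, 0, 0], 1], [[0, 0, 0], [0, 0, 0], 1]])

```text
clock: 9.8
position: [0.574, 0.1906, 0.0258]
tcp_rot: [1.0, 0.003, -0.001, 0.0]
contact_force: [-3.0, -0.3, 1.3]
finger_gap: 0.576
```

servo_tool(steps=[[[0.015, 0, 0], [0, 0, 0], 1], [[0, 0, 0], [0, 0, 0], 1], [[0, 0, 0], [0, 0, 0], 1]])

```text
clock: 10.1
position: [0.574, 0.1906, 0.0257]
tcp_rot: [1.0, 0.004, -0.001, 0.0]
contact_force: [-5.3, -0.2, 2.9]
finger_gap: 0.579
```

servo_tool(steps=[[[0.015, 0, 0], [0, 0, 0], 1], [[0, 0, 0], [0, 0, 0], 1], [[0, 0, 0], [0, 0, 0], 1]])

```text
clock: 10.4
position: [0.574, 0.1906, 0.0256]
tcp_rot: [1.0, 0.004, -0.002, 0.0]
contact_force: [-5.4, -0.7, 3.1]
finger_gap: 0.574
```

servo_tool(steps=[[[-0.1, 0, 0], [0, 0, 0], 1], [[-0.2, 0.015, 0], [0, 0, 0], 1], [[-0.2, 0, 0.2], [0, 0, 0], 1], [[-0.1, 0, 0.2], [0, 0, 0], 1], [[0, 0, 0], [0, 0, 0], 1], [[0, 0, 0], [0, 0, 0], 1], [[0, 0, 0], [0, 0, 0], 1]])

```text
clock: 11.1
position: [0.5524, 0.191, 0.042]
tcp_rot: [1.0, 0.003, 0.0, 0.0]
contact_force: [-0.1, 0.0, -1.0]
finger_gap: 0.575
```

Run:
```python
from cor import *
s=arm.sense(); p=s["position"]; print(p,s["tcp_rot"],s["contact_force"])
C=[shot("scene") for _ in range(4)]
c=dict(C[0]); c["image"]=np.mean([k["image"] for k in C],0).astype(np.uint8)
s=arm.sense(); p=s["position"]; print(p)
ab,k,sd,Ls=measure(c); mid=np.mean(Ls); print(ab,k,sd,Ls,mid)
zt=p[2]-.0009+.04
r,f=rect(c,zt); cv2.imwrite("pics/rect3.png",r)
pts,L,m=corner(c,zt,range(200,380,8),(250,440))
print([(int(i),round(j)) for i,j in pts]); print([(i,int(m[i])) for i in range(250,430,6)])
print("edge",np.polyval(ab,mid))
for xe in (.5899,.5904,.5909):
    xf=xe-(.5740-p[0])
    # predicted vertical edge at y=Y as line in rect; compare pts
    def pred(Y):
        q=[]
        for z in(zt,zt-.02):
            w=world(c,proj(c,[[xf,Y,z]])[0],z=zt); q.append(((.625-w[0])*6000,(.255-w[1])*6000))
        return np.array(q)
    q=pred(p[1]-.025); print(xe,"pred line rows/cols",q.round(1).tolist())
    for i,j in pts:
        if q[1,0]<i<q[0,0]:
            e=np.interp(i,q[::-1,0],q[::-1,1]); print(int(i),"bias(mm)",round((e-j)/6,2),end=" ")
    print()
```

```text
[0.5524 0.191  0.042 ] [1.     0.0032 0.0003 0.    ] [-0.0887  0.0403 -0.9908]
[0.552  0.191  0.0416]
[-0.0085  0.5913] 44 0.0007010441433089846 [np.float64(0.16834362362610855), np.float64(0.22009961064765907)] 0.1942216171368838
[(200, 302), (208, 313), (216, 322), (224, 332), (232, 330), (240, 344), (248, 355), (256, 369), (264, 384), (272, 394), (280, 409), (288, 426), (296, 436), (304, 452), (312, 466), (320, 479), (328, 494), (336, 510), (344, 522), (352, 535), (360, 544), (368, 561), (376, 622)]
[(250, 108), (256, 106), (262, 103), (268, 101), (274, 99), (280, 98), (286, 97), (292, 97), (298, 97), (304, 97), (310, 98), (316, 102), (322, 108), (328, 116), (334, 125), (340, 132), (346, 137), (352, 137), (358, 134), (364, 127), (370, 120), (376, 112), (382, 105), (388, 99), (394, 94), (400, 88), (406, 83), (412, 78), (418, 72), (424, 67)]
edge 0.5896682184786238
0.5899 pred line rows/cols [[342.6, 533.9], [270.4, 414.7]]
272 bias(mm) 3.8 280 bias(mm) 3.55 288 bias(mm) 2.98 296 bias(mm) 3.42 304 bias(mm) 3.1 312 bias(mm) 2.98 320 bias(mm) 2.89 328 bias(mm) 2.56 336 bias(mm) 2.24 
0.5904 pred line rows/cols [[339.6, 533.9], [267.5, 414.7]]
272 bias(mm) 4.61 280 bias(mm) 4.36 288 bias(mm) 3.79 296 bias(mm) 4.23 304 bias(mm) 3.91 312 bias(mm) 3.8 320 bias(mm) 3.71 328 bias(mm) 3.38 336 bias(mm) 3.07 
0.5909 pred line rows/cols [[336.6, 533.9], [264.6, 414.7]]
272 bias(mm) 5.41 280 bias(mm) 5.16 288 bias(mm) 4.6 296 bias(mm) 5.04 304 bias(mm) 4.73 312 bias(mm) 4.62 320 bias(mm) 4.53 328 bias(mm) 4.21 336 bias(mm) 3.89
```

View pics/rect3.png

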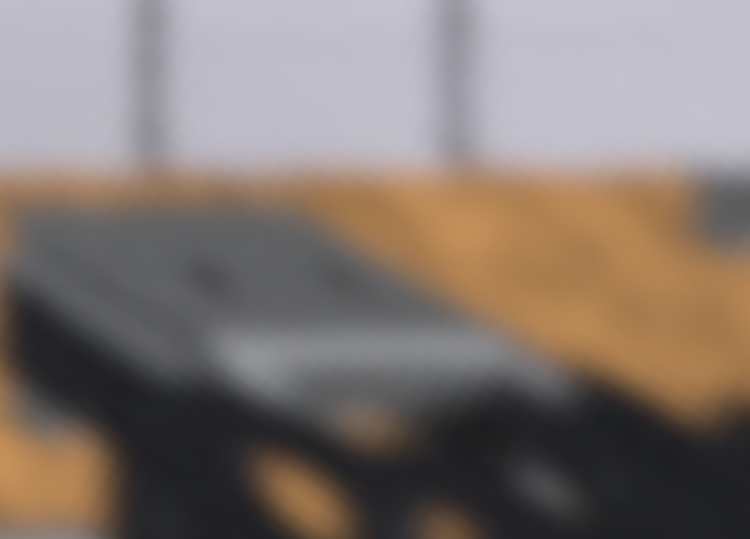

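servo_tool(steps=[[[0.1, 0, -0.2], [0, 0, 0], 1], [[0.2, 0, -0.19], [0, 0, 0], 1], [[0.12, 0, 0], [0, 0, 0], 1], [[0.05, 0, 0], [0, 0, 0], 1], [[0, 0, 0], [0, 0, 0], 1], [[0, 0, 0], [0, 0, 0], 1], [[0, 0, 0], [0, 0, 0], 1]])

```text
clock: 12.0
position: [0.5707, 0.1913, 0.0265]
tcp_rot: [1.0, 0.003, 0.0, -0.0]
contact_force: [-0.2, 0.0, -1.4]
finger_gap: 0.574
```

servo_tool(steps=[[[0.04, -0.007, -0.01], [0, 0, 0], 1], [[0.035, 0, 0], [0, 0, 0], 1], [[0, 0, 0], [0, 0, 0], 1], [[0.02, 0, 0], [0, 0, 0], 1], [[0, 0, 0], [0, 0, 0], 1], [[0, 0, 0], [0, 0, 0], 1]])

```text
clock: 12.6
position: [0.5741, 0.1908, 0.0258]
tcp_rot: [1.0, 0.003, -0.001, 0.0]
contact_force: [-1.7, -1.3, 1.1]
finger_gap: 0.573
```

servo_tool(steps=[[[0.02, 0, 0], [0, 0, 0], 1], [[0, 0, 0], [0, 0, 0], 1], [[0.02, 0, 0], [0, 0, 0], 1], [[0, 0, 0], [0, 0, 0], 1], [[0, 0, 0], [0, 0, 0], 1]])

```text
clock: 13.1
position: [0.574, 0.1909, 0.0256]
tcp_rot: [1.0, 0.004, -0.002, 0.0]
contact_force: [-6.0, -0.3, 3.7]
finger_gap: 0.576
```

servo_tool(steps=[[[0, 0, 0.008], [0, -0.003, 0], 1], [[0.015, 0, 0], [0, 0, 0], 1], [[0, 0, 0], [0, 0, 0], 1], [[0, 0, 0], [0, 0, 0], 1]])

```text
clock: 13.5
position: [0.5741, 0.1909, 0.0255]
tcp_rot: [1.0, 0.004, -0.0, 0.001]
contact_force: [-7.0, -0.8, 3.0]
finger_gap: 0.579
```

servo_tool(steps=[[[0.02, 0, 0.008], [0, -0.001, 0], 1], [[0, 0, 0], [0, 0, 0], 1], [[0.02, 0, 0.005], [0, -0.001, 0], 1], [[0, 0, 0], [0, 0, 0], 1], [[0, 0, 0], [0, 0, 0], 1]])

```text
clock: 14.0
position: [0.5741, 0.1909, 0.0255]
tcp_rot: [1.0, 0.004, -0.0, 0.001]
contact_force: [-8.1, -0.9, 2.3]
finger_gap: 0.571
```

servo_tool(steps=[[[0, 0, 0], [0, 0, 0], 1], [[0, 0, 0], [0, 0, 0], 1], [[0, 0, 0], [0, 0, 0], 1]])

```text
clock: 14.3
position: [0.5741, 0.1909, 0.0255]
tcp_rot: [1.0, 0.004, -0.0, 0.001]
contact_force: [-8.6, -0.9, 2.7]
finger_gap: 0.573
```

servo_tool(steps=[[[0.02, 0, 0.02], [0, 0, 0], 1], [[0, 0, 0], [0, 0, 0], 1], [[0.02, 0, 0.01], [0, 0, 0], 1], [[0, 0, 0], [0, 0, 0], 1], [[0, 0, 0], [0, 0, 0], 1]])

```text
clock: 14.8
position: [0.574, 0.1908, 0.0255]
tcp_rot: [1.0, 0.004, -0.002, 0.001]
contact_force: [-9.8, 0.5, -0.4]
finger_gap: 0.571
```

servo_tool(steps=[[[-0.03, 0, 0], [0, -0.001, 0], 1], [[-0.03, 0, 0], [0, 0, 0], 1], [[0, 0, 0], [0, 0, 0], 1], [[0, 0, 0], [0, 0, 0], 1]])

```text
clock: 15.2
position: [0.5741, 0.1908, 0.026]
tcp_rot: [1.0, 0.004, 0.001, 0.001]
contact_force: [-5.6, 0.2, -3.5]
finger_gap: 0.573
```

servo_tool(steps=[[[0.03, 0, 0], [0, 0, 0], 1], [[0.03, 0, 0], [0, 0, 0], 1], [[0.025, 0, 0.005], [0, -0.001, 0], 1], [[0, 0, 0], [0, 0, 0], 1], [[0, 0, 0], [0, 0, 0], 1], [[0, 0, 0], [0, 0, 0], 1]])

```text
clock: 15.8
position: [0.5741, 0.1908, 0.026]
tcp_rot: [1.0, 0.004, -0.001, 0.001]
contact_force: [-12.8, -1.4, 2.3]
finger_gap: 0.579
```

servo_tool(steps=[[[0, 0, 0], [0, 0, 0], 1], [[0, 0, 0], [0, 0, 0], 1], [[0, 0, 0], [0, 0, 0], 1], [[0, 0, 0], [0, 0, 0], 1], [[0, 0, 0], [0, 0, 0], 1], [[0, 0, 0], [0, 0, 0], 1], [[0, 0, 0], [0, 0, 0], 1], [[0, 0, 0], [0, 0, 0], 1]])

```text
clock: 16.6
position: [0.574, 0.1908, 0.026]
tcp_rot: [1.0, 0.004, -0.001, 0.001]
contact_force: [-12.4, -1.1, 2.1]
finger_gap: 0.574
```

Run:
```python
from rect import *
c=shot("scene"); s=arm.sense(); print(s["position"],s["tcp_rot"],s["contact_force"],s["torque"],s["clock"])
im=cv2.cvtColor(c["image"],cv2.COLOR_RGB2BGR)
cv2.imwrite("pics/fin.png",cv2.resize(im[235:335,305:405],None,fx=6,fy=6,interpolation=cv2.INTER_CUBIC))
```

```text
[0.5741 0.1908 0.026 ] [ 1.      0.0039 -0.0015  0.0013] [-13.0196  -0.7139   2.4389] [-0.1477  2.4312 -0.2209] 16.65
```

View pics/fin.png

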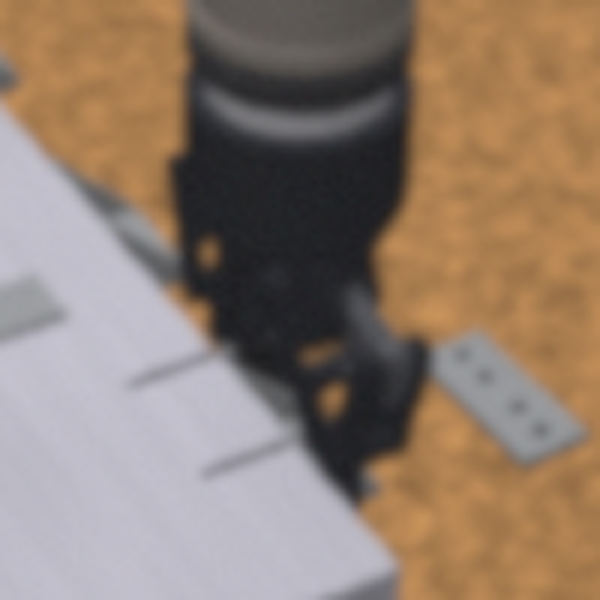

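The cleat's top edge shows tight behind the rim between the pen-line ends at (215, 350) and (295, 437). I keep holding.

servo_tool(steps=[[[0, 0, 0], [0, 0, 0], 1], [[0, 0, 0], [0, 0, 0], 1], [[0, 0, 0], [0, 0, 0], 1], [[0, 0, 0], [0, 0, 0], 1], [[0, 0, 0], [0, 0, 0], 1], [[0, 0, 0], [0, 0, 0], 1], [[0, 0, 0], [0, 0, 0], 1], [[0, 0, 0], [0, 0, 0], 1], [[0, 0, 0], [0, 0, 0], 1], [[0, 0, 0], [0, 0, 0], 1], [[0, 0, 0], [0, 0, 0], 1], [[0, 0, 0], [0, 0, 0], 1]])

```text
clock: 17.85
position: [0.5741, 0.1908, 0.026]
tcp_rot: [1.0, 0.004, -0.001, 0.001]
contact_force: [-12.6, -0.3, 1.5]
finger_gap: 0.578
```

servo_tool(steps=[[[0, 0, 0], [0, 0, 0], 1], [[0, 0, 0], [0, 0, 0], 1], [[0, 0, 0], [0, 0, 0], 1], [[0, 0, 0], [0, 0, 0], 1], [[0, 0, 0], [0, 0, 0], 1], [[0, 0, 0], [0, 0, 0], 1], [[0, 0, 0], [0, 0, 0], 1], [[0, 0, 0], [0, 0, 0], 1], [[0, 0, 0], [0, 0, 0], 1], [[0, 0, 0], [0, 0, 0], 1], [[0, 0, 0], [0, 0, 0], 1], [[0, 0, 0], [0, 0, 0], 1]])

```text
clock: 19.05
position: [0.574, 0.1908, 0.026]
tcp_rot: [1.0, 0.004, -0.001, 0.001]
contact_force: [-12.6, -0.5, 2.1]
finger_gap: 0.578
```

```bash
python3 -c "
from station import arm
s=arm.sense(); print(s['position'],s['contact_force'],s['finger_gap'],s['clock']); print(arm.sign_off())"
```

```text
[0.57404852 0.19078821 0.02597149] [-12.58593041  -0.49812205   2.10638988] 0.5779446693620325 19.05
the job is handed in; nothing more can be done
None
```

I gripped the wide cleat over its ends, carried it to the bare place and pressed it against the panel's near edge. The push read 12.4–13.0 N and held steady for just over 3 s. I handed the job in at 19.05 s with the cleat still gripped and pressed.

- **Height:** the gripper reading puts the underside about level with the rim, within about 0.1 mm. During the first press the cleat sat about 0.4 mm low, so I eased off, let it rise and pressed again.
- **Angle:** the gripper was within about 0.2° of the panel in turn and in tilt.
- **Position along the edge:** this is the least certain. The two cameras put the middle of the mark at y = 0.191 and 0.194. Comparing the held cleat with the lines in the scene picture corrected this to 0.1903–0.1917, and I pressed at 0.1908, so it could be off by up to about 1 mm.
- **Last picture:** the cleat's top edge shows tight behind the rim between the two pen-line ends. The gripper hides the cleat's ends, so I couldn't see them directly against the lines.
- **Other things on the bench:** I touched nothing else as far as the readings show, but I took no final overview picture to confirm it.

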